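# Lock the board catch with its curved pin

## Robot

A 7-joint arm with a two-finger parallel gripper is mounted at the origin on the work surface; the furniture and walls round the work are solid. World frame = base frame: x ahead of the robot, y to its left, z up, the work surface at z = 0. Lengths are in m, angles in rad, forces in N, time in s.
With the tool pointing down it reaches from about 0.425 to 0.8 m from the base axis. Payload 8.3 kg.
Tool frame: the origin (TCP) lies at the very end of the fingers, on their centre line; the grasp point (between the pads) lies 19 mm behind it; z points along the fingers, y is the direction in which the jaws open and shut (so a half turn about z gives the same grasp; the last joint's range is limited). The gripper opens to 85 mm and grips with 20 to 120 N. Pads are 22 mm wide; open, the fingers measure 114 mm over their backs; the gripper's body (76 mm by 85 mm) begins 54 mm behind the grasp point. The pads swing forward as they close: fully open they stand 13 mm farther back than shut.
Start: joints at [-1.25, 0.383, 0.016, 1.37, -0.006, 1.388, -0.046], TCP at [0.234, 0.58, 0.202] pointing down, gripper open.
Joint ranges: [-2.95, 2.95], [-0.25, 2.06], [-1.52, 1.56], [0.18, 2.33], [-1.44, 4.58], [0.02, 2.06], [-3.01, 3.01]. Speed limits (rad/s): [2.39, 2.39, 3.01, 3.01, 3.14, 3.14, 3.14].

## Interface

Orientations are given as a unit quaternion [x, y, z, w].
In Python, from plant import r gives the robot as it stands. The module is installed in compiled form; this text tells all that it offers.
- The arm moves only by the tool step_arm, never from a script. Its argument "moves" is a list of rows, each a list of 3 entries, a list of its own where there are three numbers: the turn, a rotation vector about the tool's x, y, z in degrees, then the shift along the tool's x, y, z in m, then the closure, from -1 (fully open) to 1 (shut), so that 0 is half open. In form: [[[rx, ry, rz], [x, y, z], gripper], ...]. A call has 1 to 20 rows; each row shifts and turns the commanded pose from where the row before left it, along the tool's axes as they then stand; what a row does not reach is not made up. A row lasts 1/10 s, in which the tool goes at most 50 mm and 8.59 degrees, less where a joint would pass 70% of its speed; a pose out of reach is approached as far as the arm can. A call is refused whole if a number of a shift passes 0.05 or a number of a turn 8.59, either way. A call with a gripper value outside its range is refused whole. The fingers move at their own pace and stop on an object; "force" is the grip in N (left out, the last holds). Time passes only in rows, so rows that do not move let the fingers close. It gives the time, the measured TCP pose, the force and the opening at its end, in the units of the state.
- r.sense(): the state, without advancing time (a new reading comes with each control period).
- r.capture(name): name is "side" or "top"; returns a dict with "pixels" (420x560x3 uint8, blue, green, red), "range_z" (420x560 float32, m along the optical axis (not along the pixel's ray), 0 where there is no reading), "fx", "fy", "cx", "cy" (pixels), "rvec" (rotation vector, rad) and "tvec" (3), from world to camera coordinates, as OpenCV has them. Camera axes: x right, y down, z forward; pixel columns grow to the right and rows downward; lengths in m; the calibration is good to about 2 mm. A picture is of the moment at which its call begins.
- r.job_done(): hands the job in, once; it reports no verdict.
The state is a dict: "time": time; "q": joint angles; "qd": joint speeds; "joint_torque": joint torques, N m; "position": TCP position; "ee_rot": TCP orientation; "force": force on the tool from outside, world axes, zero at the start; "wrist_torque": the same for the moment, N m; "finger_gap": opening from 0.0 (shut) to 1.0 (fully open).
Only numpy, scipy, OpenCV 4.12 (cv2) and the standard library are available. Lean on these libraries where they do the work, as an engineer would, in place of code of your own. Each camera call takes 0.05 s, during which the arm holds its last target. There are 200 camera calls.

## Task

Lock the two-leaf board catch: take the curved steel pin by its upright grip, swing its bent bar along its own arc through both eyes of the catch, and press its tip firmly but gently (about 5 to 8 N) against the sprung buffer behind them for about a second, so that you feel the spring push back but never ram it. Then let go and leave the pin standing upright on its foot, through both eyes, and leave the other things where they are.

Things in the scene. Friction and masses are not known exactly. Their poses are not given: they have to be found in the camera images.
- curved_pin: Curved locking pin, loose, about 150 g, standing on a dark round foot 32 mm wide. Origin: centre of the foot's underside, z up. Above it a post (11 mm thick) with a flat black grip on top. At 30 mm height a round steel bar, 6 mm thick, leaves the post along +x and bends left (to +y) in a level arc of radius 55 mm over 108 degrees, to a round tip.
- pin_grip (a point): Point to grip, on the pin's z axis 66 mm up (axes as the pin's). The upright grip measures 26 mm along x, 12 mm along y and reaches from 38 to 82 mm height: pinch it from above across the 12 mm, along y.
- pin_tip (a point): Centre of the bar's round tip, at (52.3, 72.0, 30) mm in the pin's frame; the steel ends 3 mm beyond it. Axes as the pin's.
- pin_centre (a point): Centre of the circle of the bar's arc, at (0, 55, 30) mm in the pin's frame (empty air). Axes as the pin's.
- catch: Fixed catch: two aluminium leaves 4 mm thick (together x -20 to 75, y -14 to 82 mm) with two upright eyes and a sprung buffer on one circle, radius 55 mm, 30 mm up. Origin on the surface below its centre, z up. Eye 1 at 0 degrees (+x), eye 2 at 26, buffer at 62, counted counterclockwise from above. Nothing on it is taller than 42 mm.
- catch_centre (a point): Centre of the circle of eyes, 30 mm above the catch's origin, axes as the catch's. The pin goes in by turning counterclockwise (from above) about the upright line through here: eye 1, eye 2, then the buffer. Its foot slides on, or just above, the bare surface on the -y side of the leaves.
- eye_1 (a point): Middle of the first eye's opening: an upright steel ring, inner width 12 mm, wire 5 mm thick, at (55, 0, 30) mm in the catch's frame; the hole's axis runs along the circle.
- eye_2 (a point): Middle of the second eye's opening, like the first, at (49.4, 24.1, 30) mm in the catch's frame; the hole's axis runs along the circle.
- buffer: Sprung buffer on the catch: round rubber head 18 mm wide on a level cylinder. Origin on the circle at 62 degrees; x points out of its face, back towards the eyes. An adjuster sets the unpressed face anywhere from x = 0 to +16 mm, shown by no reading: feel for it. The head gives 6 mm at 1.5 N per mm (no preload), then is solid; the eyes take part of the push, so a hand feels less. After release it pushes the pin back a little.
- flux_tin: Bystander, loose: round lidded tin, 48 mm wide, 21 mm tall. Leave it alone.
- tape_roll: Bystander, loose: roll of tape lying flat, 60 mm wide, 18 mm tall. Leave it alone.
- pliers: Bystander, loose: long-nose pliers lying flat, 133 mm long. Leave it alone.
- spare_track: Bystander, loose: short piece of model track, 110 x 30 x 5 mm. Leave it alone.
- screwdriver_red: Bystander, loose: small screwdriver, 136 mm long. Leave it alone.
- oiler: Bystander, loose: small standing oil bottle, 22 mm wide, 62 mm tall. Leave it alone.
- car_silver: Bystander, loose: model car, 48 x 19 x 16 mm. Leave it alone.
- coal_wagon: Bystander, loose: model open wagon with a load, 100 x 31 x 30 mm. Leave it alone.
Things that resemble listed ones, but are neither listed nor needed, are in the scene too. Of the things that look like the curved_pin, take the one that is farthest to the robot's right at the start.

How it is judged:
On the way, in this order (a step that is already met when the one before it is completed fails the run):
1. the pin's tip passes through the first eye (distance between pin_tip and eye_1 below 0.006 m), for 0.05 s.
2. the pin's tip passes through the second eye (distance between pin_tip and eye_2 below 0.006 m), for 0.05 s.
3. the pin, lying in both eyes along its arc, presses on the buffer with more than 4 N for 0.3 s (distance between pin_centre and catch_centre below 0.009 m and contact force between curved_pin and buffer above 4 N), for 0.3 s.
At the end, for the whole second after the job is handed in: The pin stands upright (0.12 rad), at rest, foot within 6 mm of the surface, arc centre within 9 mm of the catch's, so the bar runs through both eyes; its tip is within 9 mm of the buffer's axis and 10 mm behind to 26 mm before the buffer's origin (distance between pin_centre and catch_centre below 0.009 m and x of pin_tip in the frame of buffer between -0.01 and 0.026 m and y of pin_tip in the frame of buffer between -0.009 and 0.009 m and angle between curved_pin's own z axis and vertical below 0.12 rad and height (world z) of curved_pin below 0.006 m and linear speed of curved_pin below 0.02 m/s); the robot touches nothing.
It fails at once if the buffer is rammed: more than 16 N between the pin and the buffer (contact force between curved_pin and buffer above 16 N).
It fails at once if the pin is forced: more than 25 N in all between the pin and the catch with its eyes and buffer (contact force between curved_pin and catch above 25 N).
It fails at once if the robot pushes on the catch with more than 20 N (contact force between any of the fingers, the arm and catch above 20 N).
It fails at once if a bystander is pushed more than 20 mm (distance of any of flux_tin, tape_roll, pliers, spare_track, screwdriver_red, oiler, car_silver, coal_wagon from where it was at the start of the episode above 0.02 m).
It also fails if it takes over 64 s, if anything falls off the work surface, if the arm or the gripper's body presses on something with over 40 N, if the wrist force passes 120 N, or if a joint passes its speed limit or range.

## Working session

There is one attempt and no reset: what is moved stays moved. The work goes in short steps, Python scripts to look and compute and a tool call to move; the robot and the scene stay as the last step left them, time stands still between calls to the robot, and variables do not carry over. Pictures are saved under pics/ and viewed, about 8 in all and at most 12, crops included, and the job is handed in when it is done.

Besides the shell and the picture viewer there is one more tool, called after ">>>" by a JSON object that holds its "method" and its "body". step_arm: Moves the arm, as the interface text tells. Its arguments: {"type":"object","properties":{"moves":{"type":"array","items":{"type":"array"}},"force":{"type":"number"}},"required":["moves"]}

```bash
mkdir -p pics
cat > h.py <<'E'
import numpy as np, cv2
from scipy.spatial.transform import Rotation as R
from plant import r
def cap(n):
    d=r.capture(n); np.save(f'{n}.npy',d,allow_pickle=True); return d
def load(n): return np.load(f'{n}.npy',allow_pickle=True).item()
def cloud(d):
    z=d['range_z']; v,u=np.mgrid[:z.shape[0],:z.shape[1]]
    P=np.stack([(u-d['cx'])/d['fx']*z,(v-d['cy'])/d['fy']*z,z],-1)
    M=R.from_rotvec(np.ravel(d['rvec'])).as_matrix()
    W=(P-np.ravel(d['tvec']))@M; W[z==0]=np.nan
    return W
def px(d,p):
    return cv2.projectPoints(np.array(p,float).reshape(-1,3),np.ravel(d['rvec']).astype(float),np.ravel(d['tvec']).astype(float),np.array([[d['fx'],0,d['cx']],[0,d['fy'],d['cy']],[0,0,1.]]),None)[0].reshape(-1,2)
E
python3 - <<'E'
from h import *
for n in('top','side'):
    d=cap(n); cv2.imwrite(f'pics/{n}0.png',d['pixels'])
    print(n,d['fx'],d['rvec'],d['tvec'],cloud(d)[210,280])
print(r.sense())
E
```

```text
top 496.4123556139824 [ 2.17072895 -2.18417044  0.0644854 ] [-0.02514606  0.5453842   1.37718927] [ 0.55277347 -0.01757982  0.0019241 ]
side 497.6534471036284 [ 2.13326363 -0.67284374  0.31158606] [-0.47204644  0.23789494  1.17384285] [5.66125664e-01 6.02982947e-02 3.65327866e-05]
{'time': 0.1, 'q': array([-1.24988418,  0.38416891,  0.01639063,  1.3710624 , -0.00630546,
        1.38819654, -0.04649177]), 'qd': array([-0.00048975, -0.00314873,  0.00074776, -0.00153885,  0.00033801,
       -0.00083547, -0.0005862 ]), 'joint_torque': array([ 4.34694535e-03, -6.29128504e+01,  8.48586559e-01, -3.72761428e+01,
        1.69728231e-02,  1.02985135e-02, -2.50486522e-05]), 'position': array([0.23381736, 0.57906418, 0.20096375]), 'ee_rot': array([ 1.90702713e-01,  9.81647431e-01, -8.79042707e-04, -1.56899640e-04]), 'force': array([ 0.80364311, -0.37713003,  0.55165378]), 'wrist_torque': array([-0.05457964, -0.03497971,  0.01809096]), 'finger_gap': 0.9990106555796912}
```

View pics/top0.png

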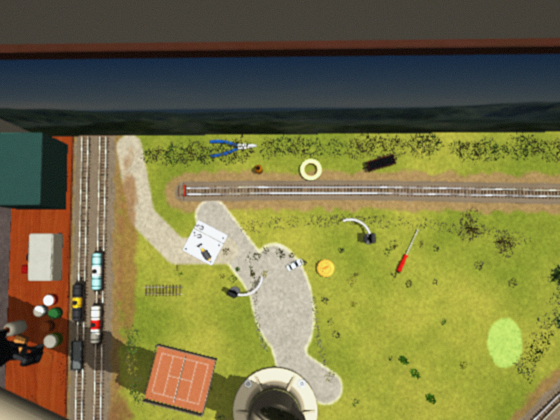

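View pics/side0.png

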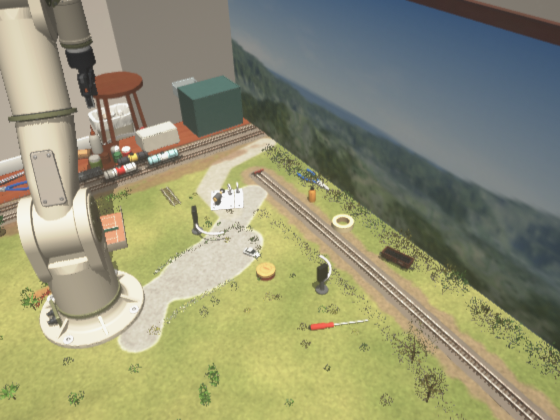

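Both cameras show two pin look-alikes: A with its foot at top (233,292), and B with its foot at top (370,238), side (322,285). B is farther to the right (−y), so I choose it. The catch is at top (205,243). I'll check both in a close crop.

Run:
```python
from h import *
d=load('top'); I=d['pixels']
def c(I,u,v,h,s): return cv2.resize(I[v-h:v+h,u-h:u+h],None,fx=s,fy=s,interpolation=cv2.INTER_CUBIC)
s=load('side')
im=np.vstack([np.hstack([c(I,362,232,25,8),c(I,205,243,25,8)])])
im2=np.hstack([c(s['pixels'],325,278,25,8),c(s['pixels'],228,200,25,8)])
cv2.imwrite('pics/crop1.png',cv2.resize(np.vstack([im,im2]),(600,600)) if 0 else cv2.resize(np.vstack([im,im2]),(600,600)))
W=cloud(d)
np.set_printoptions(precision=0,suppress=True,linewidth=250)
for (u0,u1,v0,v1) in((338,380,214,248),(180,228,220,266)):
    w=W[v0:v1,u0:u1]
    print(u0,v0);print((w[::1,::1,2]*1000)[::2,::1].astype(int))
    print('span',w[0,0],w[-1,-1]*1000)
```

```text
338 214
[[                  -2                   -2                    0                    0                   13                    3                    0                    2                    3                    3                    0
                     9                    0                    2                    1                   -4                   -1                    3                    0                   -2                    0                    3
                     1                    1                    0                    7                    0                    0                    2                    0                    3                    0                    2
                    -1                    1                    3                    1                    3                    2                   -2                    2                   -1]
 [                   2                    2                    5                    9                   -1                   21                    4                    3                    0           
[... 13652 characters left out ...]
                    1                    5                    2                    2                    0                    1                    2                    3                    7                   -6
                     1                    3                    0                    1                   -2                    1                    6                    0                    1]]
span [ 1. -0. -0.] [ 446. -297.    1.]
180 220
[[ 2 -1  5 ...  0  0  0]
 [ 1 -3  5 ... -1  0  0]
 [ 1 -1  3 ...  2  6  8]
 ...
 [ 3  0  0 ...  0  1  0]
 [ 0  0  4 ... -1  2 -1]
 [ 0  1  5 ... -1  0  1]]
span [1. 0. 0.] [398. 133.   2.]<stdin>:12: RuntimeWarning: invalid value encountered in cast
```

View pics/crop1.png

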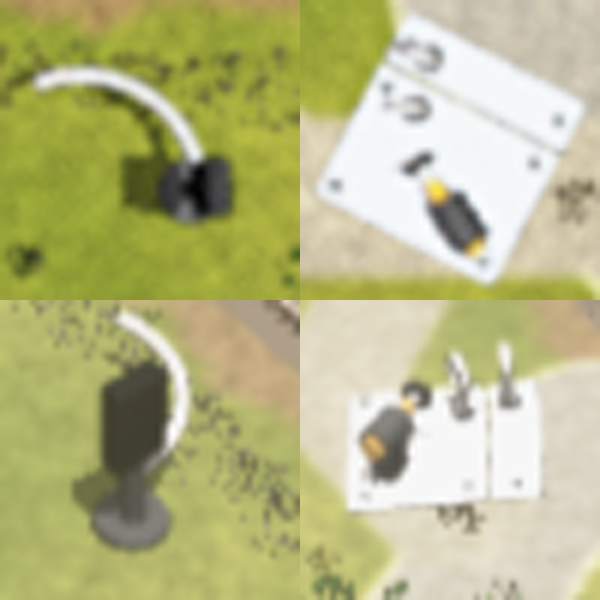

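The crop confirms B: foot at about top (370,244), bar leaving upward and bending left. The catch has eye 1 at about top (202,228), eye 2 at (199,236) and the buffer at (203,250), so its +x points to image upper left. Next I fit both poses.

```bash
cat >> h.py <<'E'
from scipy.optimize import least_squares, minimize
from scipy.spatial import cKDTree
def rot(a): return np.array([[np.cos(a),-np.sin(a)],[np.sin(a),np.cos(a)]])
def fit_pin(W,x0,zoff=0,ncut=1.0):
    "x0=(x,y,yaw) of foot; uses bar and grip-top points"
    d=np.hypot(W[...,0]-x0[0],W[...,1]-x0[1])
    m=d<.11; P=W[m]
    bar=P[(P[:,2]>.024+zoff)&(P[:,2]<.042+zoff)]; top=P[(P[:,2]>.077+zoff)&(P[:,2]<.09+zoff)]
    g=np.stack(np.meshgrid(np.linspace(-.013,.013,14),np.linspace(-.006,.006,7)),-1).reshape(-1,2)
    def res(p):
        M=rot(p[2]); b=(bar[:,:2]-p[:2])@M; t=(top[:,:2]-p[:2])@M
        rb=np.hypot(b[:,0],b[:,1]-.055)-.055
        a=np.arctan2(b[:,1]-.055,b[:,0])
        rb=rb+ .055*(np.maximum(0,a-np.radians(21))-np.maximum(0,np.radians(-78)-a))
        q=np.maximum(0,np.abs(t)-[.013,.006]).ravel()
        c=(t.mean(0) if len(t) else np.zeros(2))*3
        return np.r_[rb,q,c]
    s=least_squares(res,x0,loss='soft_l1',f_scale=.003,x_scale=[.01,.01,.2])
    return s.x,len(bar),len(top),s.cost
def catch_mask(d,p,shape=(420,560),S=8):
    R2=rot(p[2]); c=np.array([[-.02,-.014],[.075,-.014],[.075,.082],[-.02,.082]])@R2.T+p[:2]
    q=px(d,np.c_[c,np.full(4,.004)]); return q
E
python3 - <<'E'
from h import *
np.set_printoptions(precision=4,suppress=True)
d=load('top'); W=cloud(d)
f=W[244,370]; print(f)
for yaw in(0,.3,.6): print(fit_pin(W,[f[0],f[1],yaw]))
# catch: white mask inside
I=d['pixels'].astype(float)
sat=I.max(-1)-I.min(-1); g=I.mean(-1)
x0=180;y0=216;S=8
sub=cv2.resize((np.clip((g-165)/60,0,1))[y0:y0+54,x0:x0+52].astype(np.float32),None,fx=S,fy=S,interpolation=cv2.INTER_CUBIC)
m=(sub>.5).astype(np.uint8)
cs,_=cv2.findContours(m,0,1); c=max(cs,key=cv2.contourArea); h=cv2.convexHull(c)
print(cv2.contourArea(h)/64, cv2.minAreaRect(h))
m2=np.zeros_like(m); cv2.fillConvexPoly(m2,h,1)
def cost(p):
    q=(catch_mask(d,p)-[x0,y0]+.5)*S-.5
    k=np.zeros_like(m); cv2.fillConvexPoly(k,np.round(q*16).astype(np.int32),1,shift=4)
    return float((k!=m2).sum())/64
cen=W[251,203]; print(cen)
best=min((minimize(cost,[cen[0]+dx,cen[1]+dy,1.08],method='Nelder-Mead',options=dict(initial_simplex=np.array([cen[0]+dx,cen[1]+dy,1.08])+np.array([[0,0,0],[.01,0,0],[0,.01,0],[0,0,.1]]),xatol=1e-5,fatol=.01)) for dx in(-.02,0,.02) for dy in (-.02,0,.02)),key=lambda s:s.fun)
print(best.x,np.degrees(best.x[2]),best.fun)
p=best.x
for a in(0,26,62):
    a=np.radians(a); e=rot(p[2])@[.055*np.cos(a),.055*np.sin(a)]+p[:2]; print(px(d,[*e,.03]), e)
# eye points from cloud
P=W.reshape(-1,3); k=(P[:,2]>.02)&(np.hypot(P[:,0]-p[0],P[:,1]-p[1])<.08)
print(np.c_[(P[k][:,:2]-p[:2])@rot(p[2])*1000,P[k][:,2]*1000].round(0)[:60].tolist())
E
```

```text
[ 0.4545 -0.271   0.0071]
(array([ 0.4671, -0.2655, -0.0256]), 80, 42, np.float64(0.00048713328884825917))
(array([ 0.4671, -0.2655, -0.0256]), 80, 42, np.float64(0.0004871332888483831))
(array([ 0.4671, -0.2655, -0.0256]), 80, 42, np.float64(0.00048713328884826193))
1954.859375 ((192.38336181640625, 214.12869262695312), (385.31103515625, 388.16680908203125), 23.749494552612305)
[0.4376 0.195  0.04  ]
[0.484  0.1577 1.1038] 63.245393185566634 824.453125
[[199.5913 225.4597]] [0.5088 0.2068]
[[197.4306 234.0776]] [0.4847 0.2127]
[[200.9563 245.7135]] [0.4523 0.2026]
[[61.0, 2.0, 37.0], [60.0, 4.0, 35.0], [56.0, 3.0, 41.0], [54.0, 2.0, 42.0], [55.0, 5.0, 39.0], [51.0, 4.0, 47.0], [49.0, 3.0, 45.0], [48.0, 2.0, 38.0], [49.0, 6.0, 37.0], [45.0, 4.0, 47.0], [45.0, 3.0, 35.0], [42.0, 2.0, 37.0], [44.0, 6.0, 32.0], [41.0, 4.0, 35.0], [55.0, 30.0, 39.0], [52.0, 29.0, 42.0], [50.0, 28.0, 38.0], [48.0, 26.0, 39.0], [45.0, 25.0, 42.0], [42.0, 24.0, 43.0], [41.0, 23.0, 33.0], [54.0, 33.0, 36.0], [52.0, 32.0, 35.0], [49.0, 30.0, 38.0], [46.0, 29.0, 42.0], [44.0, 28.0, 38.0], [42.0, 26.0, 37.0], [40.0, 25.0, 34.0], [37.0, 24.0, 34.0], [46.0, 31.0, 23.0], [29.0, 45.0, 40.0], [27.0, 44.0, 36.0], [24.0, 43.0, 36.0], [33.0, 50.0, 39.0], [30.0, 48.0, 40.0], [27.0, 47.0, 43.0], [28.0, 47.0, 21.0], [33.0, 53.0, 42.0], [32.0, 53.0, 35.0], [30.0, 51.0, 34.0], [28.0, 50.0, 31.0], [25.0, 49.0, 33.0], [33.0, 56.0, 37.0], [31.0, 55.0, 31.0], [26.0, 53.0, 33.0], [24.0, 51.0, 33.0], [25.0, 55.0, 33.0], [22.0, 54.0, 34.0], [20.0, 53.0, 35.0], [18.0, 52.0, 30.0], [23.0, 57.0, 36.0], [20.0, 56.0, 37.0], [18.0, 55.0, 37.0], [15.0, 54.0, 37.0], [20.0, 59.0, 35.0], [17.0, 57.0, 36.0], [15.0, 56.0, 32.0], [12.0, 55.0, 33.0], [9.0, 53.0, 39.0], [7.0, 53.0, 32.0]]
```

```bash
cat >> h.py <<'E'
def fit_catch(d,thr,init=(.47,.16,1.1)):
    I=d['pixels']; S=8;x0=176;y0=212
    sub=cv2.resize(I[y0:y0+60,x0:x0+60].min(-1).astype(np.float32),None,fx=S,fy=S,interpolation=cv2.INTER_LINEAR)
    m=(sub>thr).astype(np.uint8); m=cv2.morphologyEx(m,cv2.MORPH_OPEN,np.ones((25,25)))
    n,l,st,_=cv2.connectedComponentsWithStats(cv2.morphologyEx(m,cv2.MORPH_CLOSE,np.ones((25,25)))); k=1+np.argmax(st[1:,4])
    cs,_=cv2.findContours((l==k).astype(np.uint8),0,1); h=cv2.convexHull(max(cs,key=cv2.contourArea))
    m2=np.zeros_like(m); cv2.fillConvexPoly(m2,h,1)
    def cost(p):
        q=(catch_mask(d,p)-[x0,y0]+.5)*S-.5
        kk=np.zeros_like(m); cv2.fillConvexPoly(kk,np.round(q*16).astype(np.int32),1,shift=4)
        return float((kk!=m2).sum())/64
    p0=np.array(init)
    s=min((minimize(cost,p0,method='Nelder-Mead',options=dict(initial_simplex=p0+np.array([[0,0,0],[e,0,0],[0,e,0],[0,0,10*e]]),xatol=1e-5,fatol=.01)) for e in(.01,-.01,.02,-.02)),key=lambda s:s.fun)
    return s.x,s.fun,h.reshape(-1,2)/S,cv2.minAreaRect(h),m2.sum()/64
def overlay(d,catch=None,pin=None,zoff=0,box=(176,212,60),S=10,name='ov'):
    u,v,n=box; im=cv2.resize(d['pixels'][v:v+n,u:u+n],None,fx=S,fy=S,interpolation=cv2.INTER_CUBIC)
    def dr(P,c):
        q=(px(d,P)-[u,v]+.5)*S; cv2.polylines(im,[np.round(q).astype(np.int32)],False,c,1)
    t=np.linspace(0,2*np.pi,40)
    if catch is not None:
        M=rot(catch[2])
        A=lambda xy,z: np.c_[np.asarray(xy)@M.T+catch[:2],np.broadcast_to(z,len(xy))]
        dr(A([[-.02,-.014],[.075,-.014],[.075,.082],[-.02,.082],[-.02,-.014]],.004),(0,0,255))
        for a in(0,np.radians(26)):
            rr=.055+.006*np.cos(t); dr(A(np.c_[rr*np.cos(a),rr*np.sin(a)],.03+.006*np.sin(t)),(0,160,0))
        a=np.radians(62); dr(A([[.055*np.cos(a)+.009*np.cos(a)*s,.055*np.sin(a)+.009*np.sin(a)*s] for s in(-1,1)],.03),(255,0,0))
    if pin is not None:
        M=rot(pin[2]); A=lambda xy,z: np.c_[np.asarray(xy)@M.T+pin[:2],np.full(len(xy),z+zoff)]
        a=np.radians(np.linspace(-90,18,30)); dr(A(np.c_[.055*np.cos(a),.055+.055*np.sin(a)],.03),(255,0,255))
        dr(A([[-.013,-.006],[.013,-.006],[.013,.006],[-.013,.006],[-.013,-.006]],.082),(0,255,255))
        dr(A(np.c_[.016*np.cos(t),.016*np.sin(t)],.003),(255,255,0))
    cv2.imwrite(f'pics/{name}.png',im); return im
E
python3 - <<'E'
from h import *
np.set_printoptions(precision=4,suppress=True)
d=load('top'); W=cloud(d)
print(d['pixels'][255,200],d['pixels'][225,222],d['pixels'][236,222],d['pixels'][255,225],d['pixels'][225,190])
for t in(195,205,212,218):
    p,f,h,mr,a=fit_catch(d,t); print(t,p,np.degrees(p[2]),f,mr[1],a)
    P=W.reshape(-1,3); k=(P[:,2]>.02)&(np.hypot(P[:,0]-p[0],P[:,1]-p[1])<.08)
    L=np.c_[(P[k][:,:2]-p[:2])@rot(p[2]),P[k][:,2]]
    e1=L[(L[:,1]<.012)&(L[:,1]>-.012)]; e2=L[(L[:,1]>.013)&(L[:,1]<.035)&(L[:,0]>.035)]
    print(e1.mean(0),e2.mean(0))
p,*_=fit_catch(d,205)
a=overlay(d,p,name='ov1'); b=overlay(d,None,fit_pin(W,[.467,-.2655,0])[0],box=(335,205,50),S=12,name='ov2')
s=load('side'); c=overlay(s,p,None,box=(200,170,55),S=11,name='x'); e=overlay(s,None,fit_pin(W,[.467,-.2655,0])[0],box=(300,250,55),S=11,name='x')
g=lambda x:cv2.resize(x,(400,300*4//3))[:,:]
cv2.imwrite('pics/ov.png',cv2.resize(np.vstack([np.hstack([g(a),g(b)]),np.hstack([g(c),g(e)])]),(600,600)))
E
```

```text
[252 251 248] [180 198 205] [241 239 236] [166 195 206] [ 64 176 169]
195 [0.4818 0.1565 1.1144] 63.85248613315553 80.703125 (278.9409484863281, 283.4835205078125) 1184.921875
[0.0522 0.0015 0.039 ] [0.0488 0.0257 0.0371]
205 [0.4813 0.157  1.1056] 63.3452925233096 68.484375 (273.1526184082031, 279.7799987792969) 1134.21875
[0.0519 0.0013 0.039 ] [0.0483 0.0255 0.0371]
212 [0.4801 0.1567 1.1014] 63.10743994267863 127.0625 (270.3760681152344, 277.2023010253906) 1029.203125
[0.0528 0.0005 0.039 ] [0.0491 0.0247 0.0371]
218 [0.4803 0.1573 1.1083] 63.50154057893202 161.015625 (267.8295593261719, 274.943359375) 983.359375
[0.0521 0.0001 0.039 ] [0.0486 0.0243 0.0371]
```

View pics/ov.png

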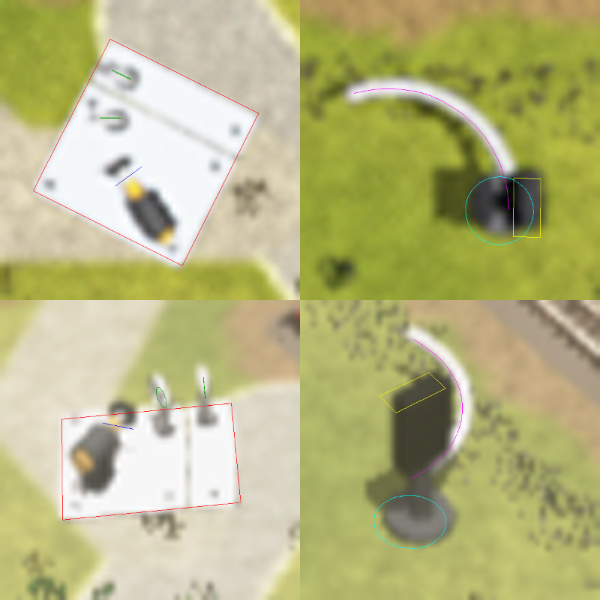

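Overlay: the catch model fits well in both views. The pin model is 1–2 px off in the side view. I'll refine the pin using bar pixels from both views, while starting the coarse move.

```bash
cat >> h.py <<'E'
def fit_pin_img(views,x0,boxes,zoff=0,thr=170):
    obs=[]
    for d,(u,v,n) in zip(views,boxes):
        I=d['pixels'][v:v+n,u:u+n].astype(int); m=(I.min(-1)>thr)
        y,x=np.nonzero(m); w=I.min(-1)[m]-thr; obs.append((np.c_[x+u,y+v],w))
    def res(p,parts=False):
        M=rot(p[2]); a=np.radians(np.linspace(-80,18,80)); xy=np.c_[.055*np.cos(a),.055+.055*np.sin(a)]@M.T+p[:2]
        out=[]
        for d,(o,w) in zip(views,obs):
            q=px(d,np.c_[xy,np.full(80,.031+zoff)]); D,j=cKDTree(q).query(o); e=(o-q[j])
            out+=[(e*np.sqrt(w/w.sum())[:,None]).ravel()]
            e2=cKDTree(o).query(q[40:])[0]; out+=[e2/np.sqrt(40)*.7]
        return out if parts else np.concatenate(out)
    s=least_squares(res,x0,loss='soft_l1',x_scale=[.01,.01,.2],diff_step=1e-3); return s.x,[len(o[0]) for o in obs],[np.linalg.norm(k) for k in res(s.x,True)]
E
python3 - <<'E'
from h import *
np.set_printoptions(precision=4,suppress=True)
d=load('top');s=load('side')
b=[(338,212,33),(318,250,16)]
x0=[.467,-.2655,-.02]
for v in ([0,1],[0],[1]): print(v,fit_pin_img([[d,s][i] for i in v],x0,[b[i] for i in v]))
E
```

```text
[0, 1] (array([ 0.4713, -0.267 ,  0.02  ]), [75, 34], [np.float64(0.6403727262884665), np.float64(0.28880231214629665), np.float64(0.6343326106698172), np.float64(0.41655582954266274)])
[0] (array([ 0.4688, -0.2675, -0.006 ]), [75], [np.float64(0.5392841531539417), np.float64(0.2719628397916219)])
[1] (array([ 0.4713, -0.2652,  0.0003]), [34], [np.float64(0.5724789425838385), np.float64(0.3681606225568326)])
```

>>> {"method": "step_arm", "body": {"moves": [[[0,0,0],[-0.0252,-0.0155,0],-1],[[0,0,0],[-0.0252,-0.0155,0],-1],[[0,0,0],[-0.0252,-0.0155,0],-1],[[0,0,0],[-0.0252,-0.0155,0],-1],[[0,0,0],[-0.0252,-0.0155,0],-1],[[0,0,0],[-0.0252,-0.0155,0],-1],[[0,0,0],[-0.0252,-0.0155,0],-1],[[0,0,0],[-0.0252,-0.0155,0],-1],[[0,0,0],[-0.0252,-0.0155,0],-1],[[0,0,0],[-0.0252,-0.0155,0],-1],[[0,0,0],[-0.0252,-0.0155,0],-1],[[0,0,0],[-0.0252,-0.0155,0],-1],[[0,0,0],[-0.0252,-0.0155,0],-1],[[0,0,0],[-0.0252,-0.0155,0],-1],[[0,0,0],[-0.0252,-0.0155,0],-1],[[0,0,0],[-0.0252,-0.0155,0],-1],[[0,0,0],[-0.0252,-0.0155,0],-1],[[0,0,0],[-0.0252,-0.0155,0],-1]]}}

```text
time: 1.9
position: [0.5504, 0.1499, 0.2015]
ee_rot: [0.191, 0.982, -0.0, -0.0]
force: [0.4, 0.5, -0.0]
finger_gap: 0.996
```

>>> {"method": "step_arm", "body": {"moves": [[[0,0,8.3],[0,0,0],-1],[[0,0,8.3],[0,0,0],-1],[[0,0,8.3],[0,0,0],-1],[[0,0,8.3],[0,0,0],-1],[[0,0,8.3],[0,0,0],-1],[[0,0,8.3],[0,0,0],-1],[[0,0,8.3],[0,0,0],-1],[[0,0,8.3],[0,0,0],-1],[[0,0,8.3],[0,0,0],-1],[[0,0,8.3],[0,0,0],-1],[[0,0,8.3],[0,0,0],-1],[[0,0,8.3],[0,0,0],-1],[[0,0,8.3],[0,0,0],-1],[[0,0,8.3],[0,0,0],-1],[[0,0,8.3],[0,0,0],-1],[[0,0,8.3],[0,0,0],-1],[[0,0,8.3],[0,0,0],-1],[[0,0,8.3],[0,0,0],-1],[[0,0,8.3],[0,0,0],-1]]}}

```text
time: 3.8
position: [0.5498, 0.151, 0.2014]
ee_rot: [1.0, -0.0, -0.0, 0.0]
force: [-0.6, 0.1, -0.1]
finger_gap: 0.995
```

>>> {"method": "step_arm", "body": {"moves": [[[0,0,0],[-0.004,0.0209,0],-0.2],[[0,0,0],[-0.004,0.0209,0],-0.2],[[0,0,0],[-0.004,0.0209,0],-0.2],[[0,0,0],[-0.004,0.0209,0],-0.2],[[0,0,0],[-0.004,0.0209,0],-0.2],[[0,0,0],[-0.004,0.0209,0],-0.2],[[0,0,0],[-0.004,0.0209,0],-0.2],[[0,0,0],[-0.004,0.0209,0],-0.2],[[0,0,0],[-0.004,0.0209,0],-0.2],[[0,0,0],[-0.004,0.0209,0],-0.2],[[0,0,0],[-0.004,0.0209,0],-0.2],[[0,0,0],[-0.004,0.0209,0],-0.2],[[0,0,0],[-0.004,0.0209,0],-0.2],[[0,0,0],[-0.004,0.0209,0],-0.2],[[0,0,0],[-0.004,0.0209,0],-0.2],[[0,0,0],[-0.004,0.0209,0],-0.2],[[0,0,0],[-0.004,0.0209,0],-0.2],[[0,0,0],[-0.004,0.0209,0],-0.2],[[0,0,0],[-0.004,0.0209,0],-0.2],[[0,0,0],[-0.004,0.0209,0],-0.2]]}}

```text
time: 5.8
position: [0.4706, -0.2697, 0.202]
ee_rot: [1.0, 0.003, 0.0, -0.0]
force: [-0.4, -0.3, -0.5]
finger_gap: 0.597
```

>>> {"method": "step_arm", "body": {"moves": [[[0,0,0],[0,0,0.02],-0.2],[[0,0,0],[0,0,0.02],-0.2],[[0,0,0],[0,0,0.02],-0.2],[[0,0,0],[0,0,0.02],-0.2],[[0,0,0],[0,0,0],-0.2],[[0,0,0],[0,0,0],-0.2]]}}

```text
time: 6.4
position: [0.4714, -0.2685, 0.1224]
ee_rot: [1.0, 0.002, -0.0, -0.0]
force: [0.8, -0.1, 0.6]
finger_gap: 0.599
```

Run:
```python
from h import *
s=cap('side'); d=cap('top'); print(r.sense()['position'],r.sense()['finger_gap'])
p=[.470,-.267,0]
a=overlay(s,None,p,box=(285,220,90),S=6,name='x'); cv2.imwrite('pics/pre.png',a)
```

```text
[ 0.47253428 -0.26841016  0.12321235] 0.5996230643377376
```

View pics/pre.png

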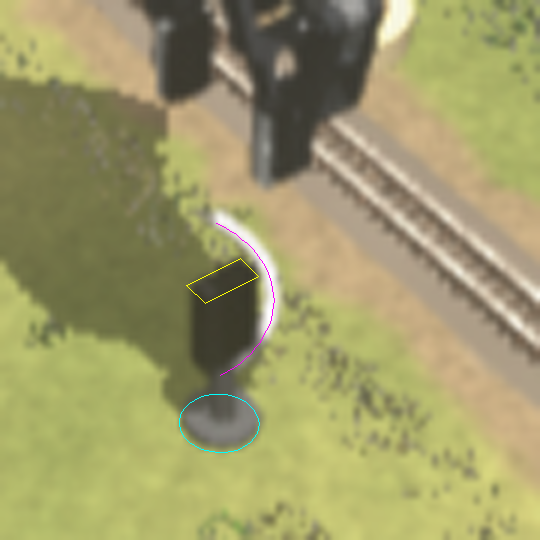

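The side view shows the pin model within about 1 px of the pin (grip at (222,282), foot at (220,423)), with the jaws straddling it. I'll descend and grip.

>>> {"method": "step_arm", "body": {"moves": [[[0,0,0],[-0.001,-0.001,0.0125],-0.2],[[0,0,0],[0,0,0.0125],-0.2],[[0,0,0],[0,0,0.0125],-0.2],[[0,0,0],[0,0,0.0125],-0.2],[[0,0,0],[0,0,0.0125],-0.2],[[0,0,0],[0,0,0.0125],-0.2],[[0,0,0],[0,0,0],-0.2],[[0,0,0],[0,0,0],-0.2]]}}

```text
time: 7.3
position: [0.4712, -0.2666, 0.0466]
ee_rot: [1.0, 0.003, -0.0, 0.0]
force: [-1.0, -0.4, 0.3]
finger_gap: 0.603
```

>>> {"method": "step_arm", "body": {"moves": [[[0,0,0],[0,0,0],0.3],[[0,0,0],[0,0,0],0.5],[[0,0,0],[0,0,0],0.6],[[0,0,0],[0,0,0],0.7],[[0,0,0],[0,0,0],0.8],[[0,0,0],[0,0,0],0.9],[[0,0,0],[0,0,0],1],[[0,0,0],[0,0,0],1],[[0,0,0],[0,0,0],1],[[0,0,0],[0,0,0],1]], "force": 50}}

```text
time: 8.3
position: [0.4716, -0.2667, 0.0473]
ee_rot: [1.0, 0.003, 0.0, 0.0]
force: [-1.1, 0.2, 5.6]
finger_gap: 0.116
```

>>> {"method": "step_arm", "body": {"moves": [[[0,0,0],[0,0,-0.01],1],[[0,0,0],[0,0,-0.01],1],[[0,0,0],[0,0,-0.01],1],[[0,0,0],[0,0,-0.01],1],[[0,0,0],[0,0,-0.01],1],[[0,0,0],[0,0,-0.01],1],[[0,0,0],[0,0,0],1]]}}

```text
time: 9.0
position: [0.4723, -0.267, 0.1086]
ee_rot: [1.0, 0.003, 0.001, 0.0]
force: [0.3, -0.8, -3.1]
finger_gap: 0.117
```

>>> {"method": "step_arm", "body": {"moves": [[[0,0,0],[0.0016,-0.0187,0],1],[[0,0,0],[0.0016,-0.0187,0],1],[[0,0,0],[0.0016,-0.0187,0],1],[[0,0,0],[0.0016,-0.0187,0],1],[[0,0,0],[0.0016,-0.0187,0],1],[[0,0,0],[0.0016,-0.0187,0],1],[[0,0,0],[0.0016,-0.0187,0],1],[[0,0,0],[0.0016,-0.0187,0],1],[[0,0,0],[0.0016,-0.0187,0],1],[[0,0,0],[0.0016,-0.0187,0],1],[[0,0,0],[0.0016,-0.0187,0],1],[[0,0,0],[0.0016,-0.0187,0],1],[[0,0,0],[0.0016,-0.0187,0],1],[[0,0,0],[0.0016,-0.0187,0],1],[[0,0,0],[0.0016,-0.0187,0],1],[[0,0,0],[0.0016,-0.0187,0],1],[[0,0,0],[0.0016,-0.0187,0],1],[[0,0,0],[0.0016,-0.0187,0],1],[[0,0,0],[0.0016,-0.0187,0],1],[[0,0,0],[0.0016,-0.0187,0],1]]}}

```text
time: 11.0
position: [0.5011, 0.1084, 0.1066]
ee_rot: [1.0, 0.003, -0.0, 0.0]
force: [-0.3, 1.1, -1.2]
finger_gap: 0.113
```

>>> {"method": "step_arm", "body": {"moves": [[[0,0,-6],[0,0,0],1],[[0,0,-6],[0,0,0],1],[[0,0,-6],[0,0,0],1],[[0,0,-5.4],[0,0,0],1],[[0,0,0],[0,0,0.01],1],[[0,0,0],[0,0,0.01],1],[[0,0,0],[0,0,0.01],1],[[0,0,0],[0,0,0.01],1],[[0,0,0],[0,0,0],1],[[0,0,0],[0,0,0],1]]}}

```text
time: 12.0
position: [0.5012, 0.1075, 0.0665]
ee_rot: [0.979, 0.205, -0.0, 0.0]
force: [-0.1, -0.1, -1.1]
finger_gap: 0.119
```

```bash
cat >> h.py <<'E'
def pose(n=1):
    S=r.sense(); M=R.from_quat(S['ee_rot']).as_matrix(); return S['position'],np.arctan2(M[1,0],M[0,0]),M,S
CATCH=np.array([.4813,.157,1.1056])
E
python3 - <<'E'
from h import *
np.set_printoptions(precision=4,suppress=True)
d=cap('top');s=cap('side')
P,yaw,M,S=pose(); print(P,np.degrees(yaw),M[:,2],S['force'])
pin=[P[0],P[1],yaw]; z=P[2]-.047
a=overlay(d,CATCH,pin,zoff=z,box=(170,190,80),S=7,name='x'); b=overlay(s,CATCH,pin,zoff=z,box=(190,140,80),S=7,name='x')
cv2.imwrite('pics/hand.png',cv2.resize(np.hstack([a,b]),(800,400)))
E
```

```text
[0.5017 0.1077 0.0672] 23.690924713096784 [ 0.0005  0.     -1.    ] [ 0.9552  0.3677 -1.1697]
```

View pics/hand.png

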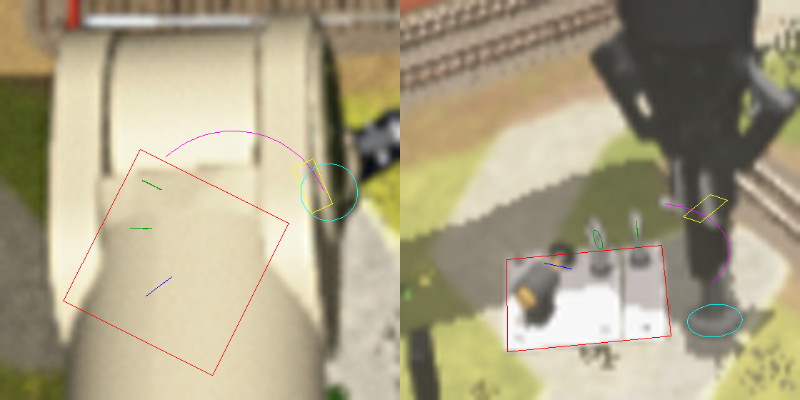

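The top view is blocked by the arm. In the side view, the foot at (715,340) seems lower than the model's (715,320), so I'll zoom in.

Run:
```python
from h import *
s=load('side'); P=np.array([.5014,.1077,.0672])
pin=[P[0],P[1],np.radians(23.6)]
a=overlay(s,CATCH,None,box=(226,160,48),S=8,name='x'); b=overlay(s,CATCH,pin,zoff=.02,box=(226,160,48),S=8,name='x')
cv2.imwrite('pics/hand2.png',np.hstack([a,b]))
```

```text
(no output)
```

View pics/hand2.png

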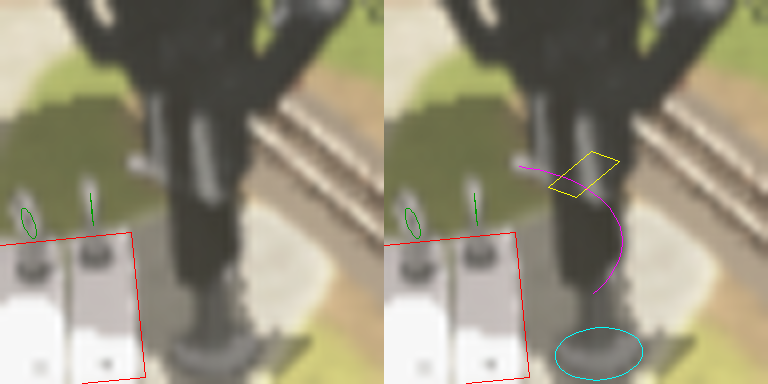

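The model matches the held pin within about 1 px: tip at (130,163), foot at (215,345). The grasp is as assumed. Next I align precisely above the entry position.

```bash
cat >> h.py <<'E'
OFF=-.001
def avgpose(n=6):
    A=[]
    for i in range(n):
        r.capture('side'); P,y,M,S=pose(); A.append(np.r_[P,y,S['force'],S['wrist_torque']])
    return np.mean(A,0)
def goal(th,c=CATCH):
    y=c[2]+np.radians(th-18); cen=c[:2]; post=cen-rot(y)@[0,.055]; return np.r_[post-rot(y)@[OFF,0],y]
def report(th,n=6):
    a=avgpose(n); g=goal(th); R2=rot(a[3]); e=R2.T@(g[:2]-a[:2])
    pc=a[:2]+R2@[OFF,.055]; ce=rot(CATCH[2]).T@(pc-CATCH[:2])
    print('z',a[2].round(4),'theta',(np.degrees(a[3]-CATCH[2])+18).round(2),'toolshift x,y(mm)',(e*[1,-1]*1000).round(2),'rz',np.degrees(-(g[2]-a[3])).round(2))
    print('centre err catch frame mm',(ce*1000).round(2),'F catch',(rot(CATCH[2]).T@a[4:6]).round(2),a[6].round(2),'T',a[7:].round(2))
E
python3 - <<'E'
from h import *
report(-22)
E
```

```text
z 0.0673 theta -21.64 toolshift x,y(mm) [1.78 1.81] rz 0.36
centre err catch frame mm [-0.49  2.75] F catch [-0.25  0.04] -2.17 T [-0.02  0.02  0.01]
```

>>> {"method": "step_arm", "body": {"moves": [[[0,0,0.36],[0.0018,0.0018,0],1],[[0,0,0],[0,0,0.005],1],[[0,0,0],[0,0,0.005],1],[[0,0,0],[0,0,0.005],1],[[0,0,0],[0,0,0.0042],1],[[0,0,0],[0,0,0],1]]}}

```text
time: 13.0
position: [0.504, 0.1067, 0.0475]
ee_rot: [0.979, 0.202, 0.0, 0.0]
force: [0.1, -0.3, -2.2]
finger_gap: 0.118
```

Run:
```python
from h import *
report(-22)
s=cap('side'); g=goal(-22); pin=[*(g[:2]+rot(g[2])@[OFF,0]),g[2]]
a=overlay(s,CATCH,None,box=(210,165,50),S=8,name='x'); b=overlay(s,CATCH,pin,zoff=.001,box=(210,165,50),S=8,name='x')
cv2.imwrite('pics/low.png',np.hstack([a,b]))
```

```text
z 0.0474 theta -22.0 toolshift x,y(mm) [0.45 0.02] rz 0.0
centre err catch frame mm [-0.33  0.31] F catch [-0.33 -0.56] -1.98 T [-0.01 -0.   -0.02]
```

View pics/low.png

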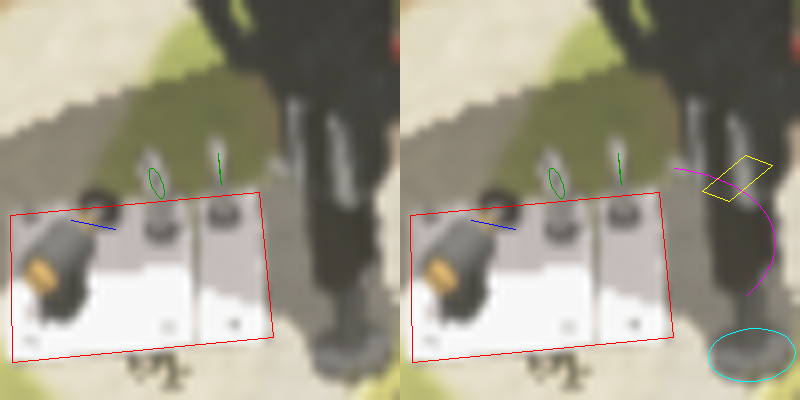

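The tip at (272,168) is just before eye 1 at (219,168), and the model agrees. I start the arc about the catch centre.

>>> {"method": "step_arm", "body": {"moves": [[[0,0,0],[0.0004,0,-0.0005],1],[[0,0,-2],[0.00192,-3e-05,0],1],[[0,0,-2],[0.00192,-3e-05,0],1],[[0,0,-2],[0.00192,-3e-05,0],1],[[0,0,-2],[0.00192,-3e-05,0],1],[[0,0,-2],[0.00192,-3e-05,0],1],[[0,0,-2],[0.00192,-3e-05,0],1],[[0,0,-2],[0.00192,-3e-05,0],1],[[0,0,-2],[0.00192,-3e-05,0],1],[[0,0,0],[0,0,0],1]]}}

```text
time: 14.35
position: [0.5173, 0.1151, 0.0482]
ee_rot: [0.941, 0.337, 0.0, -0.0]
force: [0.7, -0.0, -1.7]
finger_gap: 0.119
```

Run:
```python
from h import *
report(-6)
```

```text
z 0.0482 theta -6.04 toolshift x,y(mm) [ 0.02 -0.3 ] rz -0.04
centre err catch frame mm [-0.11 -0.28] F catch [ 0.24 -0.09] -1.84 T [-0.02  0.02  0.02]
```

>>> {"method": "step_arm", "body": {"moves": [[[0,0,-1],[0.00096,-0.0002,0],1],[[0,0,-1],[0.00096,-0.0001,0],1],[[0,0,-1],[0.00096,0,0],1],[[0,0,-1],[0.00096,0,0],1],[[0,0,-1],[0.00096,0,0],1],[[0,0,-1],[0.00096,0,0],1],[[0,0,-1],[0.00096,0,0],1],[[0,0,-1],[0.00096,0,0],1],[[0,0,0],[0,0,0],1]]}}

```text
time: 15.55
position: [0.5227, 0.1205, 0.0482]
ee_rot: [0.916, 0.402, 0.0, -0.0]
force: [0.2, 0.2, -1.2]
finger_gap: 0.117
```

Run:
```python
from h import *
report(2)
```

```text
z 0.0482 theta 2.0 toolshift x,y(mm) [-0.01 -0.22] rz -0.0
centre err catch frame mm [-0.05 -0.22] F catch [-0.08  0.06] -1.98 T [-0.02 -0.02 -0.  ]
```

>>> {"method": "step_arm", "body": {"moves": [[[0,0,-1],[0.00096,-0.0001,0],1],[[0,0,-1],[0.00096,-0.0001,0],1],[[0,0,-1],[0.00096,0,0],1],[[0,0,-1],[0.00096,0,0],1],[[0,0,-1],[0.00096,0,0],1],[[0,0,-1],[0.00096,0,0],1],[[0,0,-1],[0.00096,0,0],1],[[0,0,-1],[0.00096,0,0],1],[[0,0,-1],[0.00096,0,0],1],[[0,0,-1],[0.00096,0,0],1],[[0,0,-1],[0.00096,0,0],1],[[0,0,-1],[0.00096,0,0],1],[[0,0,0],[0,0,0],1]]}}

```text
time: 17.15
position: [0.5295, 0.1298, 0.0482]
ee_rot: [0.869, 0.496, -0.0, -0.0]
force: [-0.4, -0.9, -2.4]
finger_gap: 0.115
```

Run:
```python
from h import *
report(14)
s=cap('side'); g=goal(14); pin=[*(g[:2]+rot(g[2])@[OFF,0]),g[2]]
a=overlay(s,None,None,box=(210,165,50),S=8,name='x'); b=overlay(s,CATCH,pin,zoff=.001,box=(210,165,50),S=8,name='x')
cv2.imwrite('pics/eye.png',np.hstack([a,b]))
```

```text
z 0.0482 theta 14.0 toolshift x,y(mm) [ 0.03 -0.34] rz -0.0
centre err catch frame mm [-0.05 -0.34] F catch [ 0.14 -0.34] -1.87 T [-0.01  0.02 -0.  ]
```

View pics/eye.png

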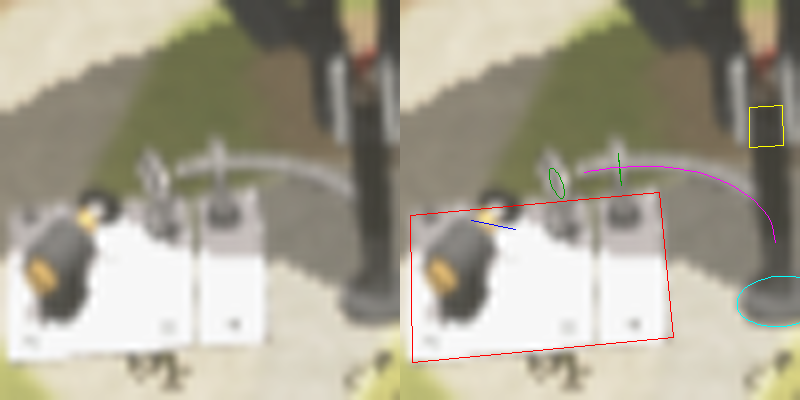

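The bar runs through the middle of eye 1 (about (218,163)), with the tip at (180,170) heading for eye 2 at (155,180). I continue.

>>> {"method": "step_arm", "body": {"moves": [[[0,0,-1],[0.00096,-0.0001,0],1],[[0,0,-1],[0.00096,-0.0001,0],1],[[0,0,-1],[0.00096,-0.0001,0],1],[[0,0,-1],[0.00096,0,0],1],[[0,0,-1],[0.00096,0,0],1],[[0,0,-1],[0.00096,0,0],1],[[0,0,-1],[0.00096,0,0],1],[[0,0,-1],[0.00096,0,0],1],[[0,0,-1],[0.00096,0,0],1],[[0,0,-1],[0.00096,0,0],1],[[0,0,-1],[0.00096,0,0],1],[[0,0,-1],[0.00096,0,0],1],[[0,0,0],[0,0,0],1]]}}

```text
time: 18.8
position: [0.5341, 0.1404, 0.0482]
ee_rot: [0.812, 0.584, -0.0, -0.0]
force: [-0.2, 0.2, -1.7]
finger_gap: 0.116
```

Run:
```python
from h import *
report(26)
```

```text
z 0.0482 theta 26.0 toolshift x,y(mm) [ 0.06 -0.34] rz -0.0
centre err catch frame mm [-0.01 -0.35] F catch [0.09 0.21] -1.76 T [ 0.01 -0.01  0.  ]
```

>>> {"method": "step_arm", "body": {"moves": [[[0,0,-1],[0.00096,-0.0001,0],1],[[0,0,-1],[0.00096,-0.0001,0],1],[[0,0,-1],[0.00096,0,0],1],[[0,0,-1],[0.00096,0,0],1],[[0,0,-1],[0.00096,0,0],1],[[0,0,-1],[0.00096,0,0],1],[[0,0,-1],[0.00096,0,0],1],[[0,0,-1],[0.00096,0,0],1],[[0,0,-1],[0.00096,0,0],1],[[0,0,-1],[0.00096,0,0],1],[[0,0,0],[0,0,0],1]]}}

```text
time: 20.2
position: [0.5362, 0.1498, 0.0482]
ee_rot: [0.758, 0.652, -0.0, -0.0]
force: [0.3, 1.0, -0.5]
finger_gap: 0.118
```

Run:
```python
from h import *
report(36,10)
```

```text
z 0.0482 theta 36.0 toolshift x,y(mm) [ 0.12 -0.38] rz -0.0
centre err catch frame mm [ 0.01 -0.4 ] F catch [-0.07 -0.16] -1.77 T [-0.02 -0.01 -0.01]
```

>>> {"method": "step_arm", "body": {"moves": [[[0,0,-1],[0.00096,-0.0002,0],1],[[0,0,-1],[0.00096,-0.0002,0],1],[[0,0,-1],[0.00096,0,0],1],[[0,0,-1],[0.00096,0,0],1],[[0,0,-1],[0.00096,0,0],1],[[0,0,0],[0,0,0],1]], "force": 70}}

```text
time: 21.3
position: [0.5363, 0.1546, 0.0482]
ee_rot: [0.729, 0.685, 0.0, -0.0]
force: [0.0, 0.5, -1.6]
finger_gap: 0.104
```

Run:
```python
from h import *
report(41,8)
```

```text
z 0.0482 theta 41.0 toolshift x,y(mm) [ 0.12 -0.12] rz -0.0
centre err catch frame mm [-0.07 -0.16] F catch [ 0.08 -0.15] -1.78 T [ 0.   -0.03 -0.02]
```

>>> {"method": "step_arm", "body": {"moves": [[[0,0,-1],[0.00096,0,0],1],[[0,0,-1],[0.00096,0,0],1],[[0,0,0],[0,0,0],1]]}}

```text
time: 22.0
position: [0.5364, 0.1566, 0.0482]
ee_rot: [0.717, 0.697, -0.0, -0.0]
force: [0.3, -0.2, -1.5]
finger_gap: 0.105
```

Run:
```python
from h import *
report(43,8)
```

```text
z 0.0482 theta 43.01 toolshift x,y(mm) [ 0.09 -0.15] rz 0.01
centre err catch frame mm [-0.02 -0.18] F catch [ 0.25 -0.29] -1.93 T [-0.03 -0.    0.02]
```

>>> {"method": "step_arm", "body": {"moves": [[[0,0,-1],[0.00096,0,0],1],[[0,0,-1],[0.00096,0,0],1],[[0,0,0],[0,0,0],1]]}}

```text
time: 22.7
position: [0.5365, 0.1585, 0.0482]
ee_rot: [0.704, 0.71, 0.0, -0.0]
force: [-0.3, 0.4, -2.0]
finger_gap: 0.103
```

Run:
```python
from h import *
report(45,8)
```

```text
z 0.0482 theta 45.01 toolshift x,y(mm) [ 0.1 -0.2] rz 0.01
centre err catch frame mm [-0.   -0.22] F catch [-0.12  0.19] -1.69 T [-0.01 -0.01  0.  ]
```

>>> {"method": "step_arm", "body": {"moves": [[[0,0,-1],[0.00096,0,0],1],[[0,0,-1],[0.00096,0,0],1],[[0,0,0],[0,0,0],1]]}}

```text
time: 23.4
position: [0.5364, 0.1604, 0.0482]
ee_rot: [0.692, 0.722, -0.0, -0.0]
force: [0.4, -0.2, -1.7]
finger_gap: 0.104
```

Run:
```python
from h import *
report(47,8)
```

```text
z 0.0482 theta 47.0 toolshift x,y(mm) [ 0.12 -0.24] rz 0.0
centre err catch frame mm [ 0.01 -0.27] F catch [0.11 0.05] -1.71 T [ 0.01  0.01 -0.01]
```

>>> {"method": "step_arm", "body": {"moves": [[[0,0,-1],[0.00096,-0.0001,0],1],[[0,0,-1],[0.00096,-0.0001,0],1],[[0,0,0],[0,0,0],1]]}}

```text
time: 24.1
position: [0.5362, 0.1624, 0.0482]
ee_rot: [0.679, 0.734, 0.0, -0.0]
force: [0.4, -0.4, -1.9]
finger_gap: 0.104
```

Run:
```python
from h import *
report(49,8)
```

```text
z 0.0482 theta 49.0 toolshift x,y(mm) [ 0.1  -0.09] rz 0.0
centre err catch frame mm [-0.04 -0.13] F catch [ 0.22 -0.08] -1.94 T [ 0.02 -0.01 -0.03]
```

>>> {"method": "step_arm", "body": {"moves": [[[0,0,-1],[0.00096,0,0],1],[[0,0,-1],[0.00096,0,0],1],[[0,0,0],[0,0,0],1]]}}

```text
time: 24.8
position: [0.5364, 0.1643, 0.0484]
ee_rot: [0.666, 0.746, 0.0, 0.0]
force: [1.3, 0.5, -2.0]
finger_gap: 0.109
```

Run:
```python
from h import *
report(51,8)
```

```text
z 0.0483 theta 51.0 toolshift x,y(mm) [ 0.12 -0.35] rz 0.0
centre err catch frame mm [ 0.09 -0.36] F catch [ 0.77 -1.24] -1.44 T [ 0.08 -0.38 -0.09]
```

>>> {"method": "step_arm", "body": {"moves": [[[0,0,-1],[0.00096,-0.0001,0],1],[[0,0,-1],[0.00096,-0.0001,0],1],[[0,0,0],[0,0,0],1]]}}

```text
time: 25.5
position: [0.536, 0.1662, 0.0484]
ee_rot: [0.653, 0.757, 0.0, 0.0]
force: [2.7, 0.1, -1.6]
finger_gap: 0.108
```

Run:
```python
from h import *
report(53,6)
```

```text
z 0.0483 theta 53.0 toolshift x,y(mm) [ 0.07 -0.23] rz 0.0
centre err catch frame mm [ 0.07 -0.23] F catch [ 2.07 -2.52] -1.23 T [ 0.18 -0.8  -0.17]
```

>>> {"method": "step_arm", "body": {"moves": [[[0,0,-1],[0.00096,-0.0001,0],1],[[0,0,-1],[0.00096,-0.0001,0],1],[[0,0,0],[0,0,0],1]]}}

```text
time: 26.1
position: [0.5356, 0.168, 0.0485]
ee_rot: [0.64, 0.768, 0.001, 0.0]
force: [5.5, -0.3, -0.4]
finger_gap: 0.107
```

Run:
```python
from h import *
report(55,6)
```

```text
z 0.0484 theta 55.01 toolshift x,y(mm) [ 0.09 -0.21] rz 0.01
centre err catch frame mm [ 0.05 -0.23] F catch [ 2.61 -4.33] -0.37 T [ 0.24 -1.25 -0.21]
```

>>> {"method": "step_arm", "body": {"moves": [[[0,0,-0.4],[0.0004,0,0],1],[[0,0,0],[0,0,0],1],[[0,0,0],[0,0,0],1],[[0,0,0],[0,0,0],1],[[0,0,0],[0,0,0],1],[[0,0,0],[0,0,0],1],[[0,0,0],[0,0,0],1],[[0,0,0],[0,0,0],1]]}}

```text
time: 27.2
position: [0.5355, 0.1681, 0.0484]
ee_rot: [0.638, 0.77, 0.0, 0.0]
force: [5.2, 1.5, 0.5]
finger_gap: 0.105
```

Run:
```python
from h import *
report(55.4,6)
```

```text
z 0.0484 theta 55.4 toolshift x,y(mm) [ 0.15 -0.29] rz -0.0
centre err catch frame mm [ 0.05 -0.32] F catch [ 3.17 -4.45] -0.41 T [ 0.23 -1.31 -0.26]
```

Felt force has been about 5.5 N for over a second; the buffer's own force is somewhat higher. A slight extra press for margin, then I back off, lower the foot and check.

>>> {"method": "step_arm", "body": {"moves": [[[0,0,-0.3],[0.0003,0,0],1],[[0,0,0],[0,0,0],1],[[0,0,0],[0,0,0],1],[[0,0,0],[0,0,0],1],[[0,0,0],[0,0,0],1],[[0,0,0],[0,0,0],1],[[0,0,0],[0,0,0],1]]}}

```text
time: 28.2
position: [0.5355, 0.1685, 0.0485]
ee_rot: [0.636, 0.772, 0.0, 0.0]
force: [5.4, 0.3, 1.0]
finger_gap: 0.106
```

Run:
```python
from h import *
report(55.7,5)
```

```text
z 0.0485 theta 55.7 toolshift x,y(mm) [ 0.14 -0.38] rz -0.0
centre err catch frame mm [ 0.12 -0.39] F catch [ 3.22 -4.95] -0.04 T [ 0.25 -1.39 -0.26]
```

>>> {"method": "step_arm", "body": {"moves": [[[0,0,1],[-0.00096,0,0],1],[[0,0,1],[-0.00096,0,0],1],[[0,0,1],[-0.00096,0,0],1],[[0,0,1],[-0.00096,0,0],1],[[0,0,1],[-0.00096,0,0],1],[[0,0,0],[0,0,0.0005],1],[[0,0,0],[0,0,0.0005],1],[[0,0,0],[0,0,0],1]]}}

```text
time: 29.25
position: [0.5357, 0.1639, 0.0474]
ee_rot: [0.669, 0.744, 0.0, -0.0]
force: [-0.4, 2.4, 3.2]
finger_gap: 0.105
```

Run:
```python
from h import *
report(50.7,6)
```

```text
z 0.0474 theta 50.72 toolshift x,y(mm) [-0.13  0.11] rz 0.02
centre err catch frame mm [0.03 0.16] F catch [1.69 0.77] 4.6 T [ 0.36  0.   -0.15]
```

>>> {"method": "step_arm", "body": {"moves": [[[0,0,0],[0,0,-0.0002],0.7],[[0,0,0],[0,0,0],0.6],[[0,0,0],[0,0,0],0.4],[[0,0,0],[0,0,0],0.2],[[0,0,0],[0,0,0],0],[[0,0,0],[0,0,0],0],[[0,0,0],[0,0,0],0]]}}

```text
time: 30.25
position: [0.5357, 0.1636, 0.0474]
ee_rot: [0.669, 0.743, -0.0, -0.0]
force: [-0.2, 0.0, 0.7]
finger_gap: 0.499
```

>>> {"method": "step_arm", "body": {"moves": [[[0,0,0],[0,0,-0.01],0],[[0,0,0],[0,0,-0.01],0],[[0,0,0],[0,0,-0.01],0],[[0,0,0],[0,0,-0.01],0],[[0,0,0],[0,0,-0.01],0],[[0,0,0],[0,0,-0.01],0],[[0,0,0],[0,0,-0.02],0],[[0,0,0],[0,0,-0.02],0],[[0,0,0],[0,0,-0.02],0],[[0,0,0],[0,0,-0.02],0],[[0,0,0],[0,0,-0.02],0],[[0,0,0],[0,0,0],0],[[0,0,0],[0,0,0],0]]}}

```text
time: 31.55
position: [0.5358, 0.1637, 0.2077]
ee_rot: [0.669, 0.743, 0.0, 0.0]
force: [0.7, 0.6, -0.1]
finger_gap: 0.498
```

Run:
```python
from h import *
s=cap('side'); P,y,M,S=pose(); print(P,S['finger_gap'],S['time'],S['force'])
g=goal(50); pin=[*(g[:2]+rot(g[2])@[OFF,0]),g[2]]
a=overlay(s,None,None,box=(205,155,50),S=8,name='x'); b=overlay(s,CATCH,pin,box=(205,155,50),S=8,name='x')
cv2.imwrite('pics/end.png',np.hstack([a,b]))
```

```text
[0.53535999 0.16357857 0.20682831] 0.500567455270513 31.6 [ 0.75116665  0.53526448 -0.27052799]
```

View pics/end.png

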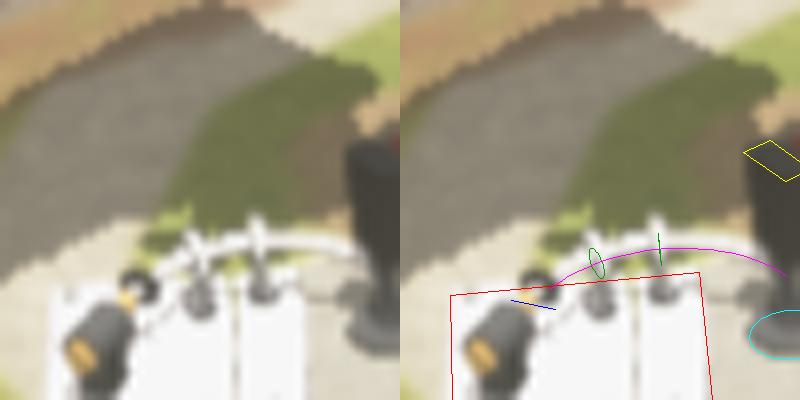

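The final picture shows the pin standing upright on its foot (about (360,340)). The bar passes through eye 1 (255,240) and eye 2 (197,255) and ends at the buffer head (140,285). The gripper is clear above, so I hand in.

Run:
```python
from h import *
print(r.job_done())
```

```text
the job is handed in; nothing more can be done
None
```

I locked the catch and handed the job in at about 32 s of the 64 s allowed; the hand-in reported no verdict.

- **Pin:** I took the right-hand pin by its grip and swung it about the catch centre through eye 1 and eye 2. No noticeable contact force showed on the way through.
- **Buffer:** I first felt it at a tip angle of about 50–51°. I then pressed to a felt force of 5–6 N at about 55–56° and held it for over a second.
- **Release:** I backed off, set the foot on the surface, let go and lifted clear.

**Last checks:**
- The measured arc-centre error stayed below 0.5 mm during the swing, relative to the catch position I had fitted from the images.
- The final side picture shows the pin upright, through both eyes, with its tip at the buffer. The gripper is about 0.2 m up and touching nothing.

**Not confirmed:**
- I could not measure the buffer's own contact force directly. From the felt force and torque I put it at roughly 4–8 N, most likely 5.5–6 N.
- The arm hid the catch from the top camera, so the end state was checked only from the side.
- The bar and the catch overlays are each about 1 px off in the side picture, in the same direction. I read that as camera calibration.
- I did not re-measure the bystanders; nothing suggested the arm touched any of them.

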